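# Stand up the tipped LED driver and hold it in the test box's slot

## Robot

A 7-joint arm with a two-finger parallel gripper is mounted at the origin on the work surface. World frame = base frame: x ahead of the robot, y to its left, z up, the work surface at z = 0. Lengths are in m, angles in rad, forces in N, time in s.
With the tool pointing down it reaches from about 0.4 to 0.875 m from the base axis. Payload 6.5 kg.
Tool frame: the origin (TCP) lies midway between the tips of the shut fingers; the grasp point (between the pads) lies 19 mm behind it; z points along the fingers, y is the line along which they close (so a half turn about z gives the same grasp; the last joint's range is limited). The gripper opens to 88 mm and grips with 3 to 60 N. Pads are 18 mm wide; open, the fingers measure 123 mm over their backs; the gripper's body (75 mm by 187 mm) begins 45 mm behind the grasp point.
Start: joints at [1.174, 0.536, -0.004, 1.538, 0.003, 1.067, -0.071], TCP at [0.211, -0.615, 0.239] pointing down, gripper open.
Joint ranges: [-2.7, 2.7], [-0.37, 2.16], [-1.27, 1.26], [0.24, 2.4], [-1.31, 4.45], [0.19, 1.91], [-2.76, 2.76]. Speed limits (rad/s): [2.39, 2.39, 3.14, 3.14, 3.14, 3.14, 3.14].

## Interface

Orientations are given as a unit quaternion [w, x, y, z].
In Python, from bench import observe, get_image, calibration, close_job gives the robot as it stands.
- The arm moves only by the tool move_arm, never from a script. Its arguments are lists of equal length, an entry for each row: "travel": the shift along the tool's x, y, z each as a share of 0.5 m, from -1 to 1, a list of three; "rotation": the turn, a rotation vector about the tool's x, y, z each as a share of pi/4 rad, from -1 to 1, a list of three. A call has 1 to 20 rows; each row is the pose to reach, as a shift and turn from the pose commanded when the call began, along the tool's axes at that moment; what a row does not reach only later rows make up. A row lasts 1/10 s, in which the tool goes at most 50 mm and 8.59 degrees, less where a joint would pass 70% of its speed; a pose out of reach is approached as far as the arm can. A call with a number of a shift or a turn outside -1 to 1 is refused whole. A call with a gripper value outside its range is refused whole. "jaw" is the opening, from -1 (shut) to 1 (fully open), so that 0 is half open, set as the call begins (left out, the last holds). The fingers move at their own pace and stop on an object; "force" is the grip in N (left out, the last holds). Time passes only in rows, so rows that repeat a pose let the fingers close. It gives the time, the measured TCP pose, the force, the opening and the grip force at its end, in the units of the state.
- observe(): the state, without advancing time (a new reading comes with each control period).
- get_image(name): name is "scene" or "top"; returns the picture (384x512x3 uint8, blue, green, red); there is no depth.
- calibration(name): a dict with "mtx" (3x3 intrinsics, pixels), "R" (3x3) and "t" (3): a world point X has camera coordinates R X + t. Camera axes: x right, y down, z forward; pixel columns grow to the right and rows downward; lengths in m; the calibration is good to about 2 mm. A picture is of the moment at which its call begins. calibration takes no time and is no camera call.
- close_job(): hands the job in; it is judged then, once.
The state is a dict: "t": time; "q": joint angles; "dq": joint speeds; "joint_efforts": joint torques, N m; "tool_pos": TCP position; "eef_rot": TCP orientation; "ft_force": force on the tool from outside, world axes, zero at the start; "moment": the same for the moment, N m; "opening": finger opening in m; "gripper_force": force on a finger pad.
Only numpy, scipy, OpenCV 4.12 (cv2) and the standard library are available. Lean on these libraries where they do the work, as an engineer would, in place of code of your own. Each camera call takes 0.05 s, during which the arm holds its last target. There are 200 camera calls.

## Task

One LED driver has fallen over between its neighbours on the low grey tray: stand it upright on the tray with its round cable gland on top and let go, without knocking over or pushing aside its neighbours. Then take it from above by its gland end, pass its plain end down through the slot in the roof of the grey test box, and finish while still holding it there, upright and still, with its lower half inside the box. Do not let go at the end and do not press it hard against the box.

Things in the scene. Friction and masses are not known exactly. Their poses are not given: they have to be found in the camera images.
- driver_center (a point): Tipped LED driver: aluminium box, 40 mm wide (x), 28 mm thick (y), 120 mm long (z), about 0.25 kg, white panels on its wide faces. A black round cable gland (16 mm across, 12 mm long) sticks out of its +z end; the other end is plain. It starts lying on a wide face, its upper side 28 mm above the tray floor. Point: centre of the case, 60 mm from the plain end; z points to the gland.
- tray_in (a point): Centre of the inner floor of the fixed low grey tray (outside 320 mm along x, 250 mm along y, rim 14 mm above the table, walls 4 mm, floor 4 mm above the table). The drivers stand on this floor. The tipped one lies in the lane along the tray's y axis through its middle, between near and far neighbours, which stand about 120 mm either side; the lane is otherwise empty.
- slot (a point): Centre of the slot's mouth on the upper face of the fixed grey test box's roof (170 mm along x, 150 mm along y, 115 mm above the table, roof 8 mm thick). Slot 42 mm along x by 30 mm along y (driver 40 x 28 mm), with a sloping lead-in collar 4 mm high that opens 3 mm wider each side; it goes straight down into the hollow box, 110 mm deep. Either way round fits. z up.
- near_left_center (a point): Bystander: an LED driver just like the tipped one (40 x 28 x 120 mm), standing upright on the tray, on the robot's side of the lane, to the left. The point is the centre of its case, 60 mm above its underside; x along its 40 mm width, y along its 28 mm thickness, z up.
- near_right_center (a point): Bystander: an LED driver just like the tipped one (40 x 28 x 120 mm), standing upright on the tray, on the robot's side of the lane, to the right. The point is the centre of its case, 60 mm above its underside; x along its 40 mm width, y along its 28 mm thickness, z up.
- far_center (a point): Bystander: an LED driver just like the tipped one (40 x 28 x 120 mm), standing upright on the tray, beyond the lane, on the side away from the robot. The point is the centre of its case, 60 mm above its underside; x along its 40 mm width, y along its 28 mm thickness, z up.

How it is judged:
On the way:
1. the tipped driver stands upright on the tray's floor, gland up, let go (angle between driver_center's own z axis and vertical below 0.1 rad and x of driver_center in the frame of tray_in between -0.155 and 0.155 m and y of driver_center in the frame of tray_in between -0.12 and 0.12 m and z of driver_center in the frame of tray_in between 0.055 and 0.065 m and contact force between the fingers and driver below 0.2 N), for 0.3 s.
At the end, for the whole second after the job is handed in: The fingers hold the driver (over 1 N) in the slot: centre within 22 mm of the roof's upper face in height and 6 mm of the slot's centre in x and y, gland up within 0.1 rad, in line within 0.15 rad, under 20 mm/s, pressing the box under 12 N; neighbours upright within 0.1 rad (z of driver_center in the frame of slot between -0.022 and 0.022 m and x of driver_center in the frame of slot between -0.006 and 0.006 m and y of driver_center in the frame of slot between -0.006 and 0.006 m and angle between each of driver_center, near_left_center, near_right_center, far_center's own z axis and vertical below 0.1 rad and angle between the x axis of driver_center and the x axis of slot, either way round below 0.15 rad and contact force between the fingers and driver above 1 N and contact force between driver and tester below 12 N and linear speed of driver below 0.02 m/s); the arm keeps its last pose, push and grip.
It fails at once if a neighbour on the tray is tipped over (0.3 rad) or pushed more than 30 mm (angle between any of near_left_center, near_right_center, far_center's own z axis and vertical above 0.3 rad or distance of any of near_left_center, near_right_center, far_center from where it was at the start of the episode above 0.03 m).
It also fails if it takes over 64 s, if anything falls off the work surface, if the arm or the gripper's body presses on something with over 40 N, if the wrist force passes 120 N, or if a joint passes its speed limit or range.

## Working session

There is one attempt and no reset: what is moved stays moved. The work goes in short steps, Python scripts to look and compute and a tool call to move; the robot and the scene stay as the last step left them, time stands still between calls to the robot, and variables do not carry over. Pictures are saved under pics/ and viewed, at most 10 in all, crops included, and the job is handed in when it is done.

Besides the shell and the picture viewer there is one more tool, called as name(argument=value, ...) on one line, values as JSON. move_arm: Moves the arm, as the interface text tells. Shift numbers are shares of 0.5 m and turn numbers shares of pi/4 rad, none past 1 either way. Its arguments: {"type":"object","properties":{"travel":{"type":"array"},"rotation":{"type":"array"},"jaw":{"type":"number"},"force":{"type":"number"}},"required":["travel","rotation"]}

```bash
mkdir -p pics; ls
python3 - <<'E'
from bench import *
import cv2,numpy as np
for n in("scene","top"):
    im=get_image(n);cv2.imwrite(f"pics/{n}0.png",im)
    c=calibration(n);print(n,np.round(c["mtx"],1).tolist(),np.round(c["R"],3).tolist(),np.round(c["t"],3).tolist())
print(observe())
E
```

```text
pics
scene [[363.2, 0.0, 247.9], [0.0, 363.2, 193.6], [0.0, 0.0, 1.0]] [[0.792, 0.61, 0.003], [0.537, -0.695, -0.478], [-0.29, 0.38, -0.878]] [-0.401, -0.266, 1.149]
top [[391.1, 0.0, 257.9], [0.0, 391.1, 190.6], [0.0, 0.0, 1.0]] [[-0.008, -1.0, 0.005], [-0.995, 0.008, -0.104], [0.103, -0.006, -0.995]] [-0.015, 0.515, 1.066]
{'t': 0.1, 'q': array([ 1.17380886,  0.53711642, -0.00443218,  1.53874721,  0.00258051,
        1.06727153, -0.07123234]), 'dq': array([-0.00046922, -0.0012299 , -0.00187144, -0.00122665,  0.00217443,
        0.0007813 ,  0.00046931]), 'joint_efforts': array([ 1.58339204e-03, -5.72083068e+01,  9.93358232e-01, -2.52234077e+01,
       -5.61721204e-02,  1.34830544e-02,  1.44393596e-05]), 'tool_pos': array([ 0.2109278 , -0.61425626,  0.23792044]), 'eef_rot': array([-7.48078348e-04,  9.86351311e-01,  1.64652667e-01, -1.75541826e-04]), 'ft_force': array([ 0.78766727,  0.6393311 , -0.27069019]), 'moment': array([ 0.00762343, -0.06705037,  0.04024657]), 'gripper_force': 0.0, 'opening': 0.08805140903034785}
```

View pics/scene0.png

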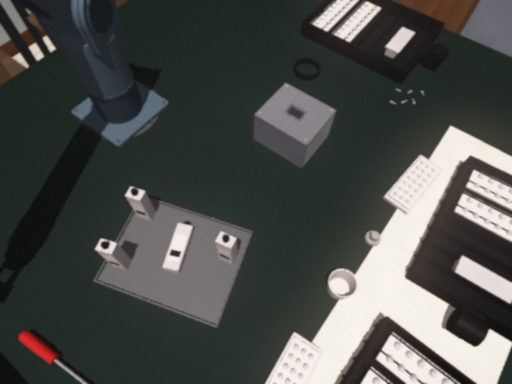

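View pics/top0.png

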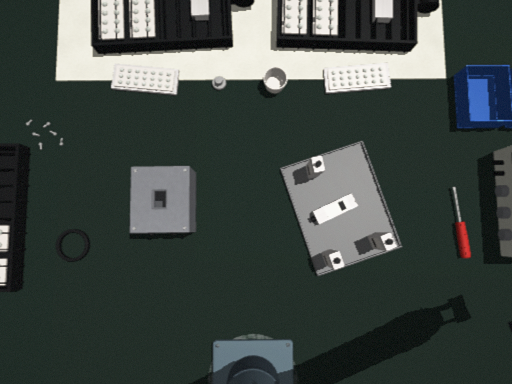

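Run:
```python
import cv2,numpy as np
a=cv2.imread("pics/top0.png")[130:290,270:410];b=cv2.imread("pics/scene0.png")[170:330,90:260]
a=cv2.resize(a,None,fx=2.8,fy=3.5*.8,interpolation=3);b=cv2.resize(b,(int(170*2.35),a.shape[0]),interpolation=3)
cv2.imwrite("pics/c0.png",np.hstack([a,b]));print(a.shape,b.shape)
```

```text
(448, 392, 3) (448, 399, 3)
```

View pics/c0.png

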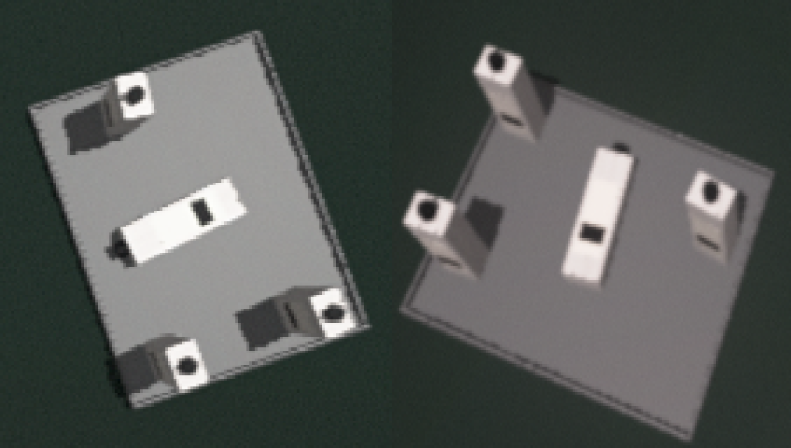

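```bash
cat > h.py <<'E'
import numpy as np,cv2
from bench import *
from scipy.spatial.transform import Rotation as Ro
CAL={n:calibration(n) for n in("scene","top")}
def proj(n,X):
    c=CAL[n];p=np.atleast_2d(X)@np.array(c["R"]).T+c["t"];p=p@np.array(c["mtx"]).T;return p[:,:2]/p[:,2:]
def plane(n,uv,z):
    c=CAL[n];R=np.array(c["R"]);C=-R.T@c["t"]
    d=(np.c_[np.atleast_2d(uv),np.ones(len(np.atleast_2d(uv)))]@np.linalg.inv(c["mtx"]).T)@R
    return C+d*((z-C[2])/d[:,2:])
def blobs(mask,amin=20):
    out=[]
    for c in cv2.findContours(mask.astype(np.uint8),cv2.RETR_EXTERNAL,cv2.CHAIN_APPROX_NONE)[0]:
        if cv2.contourArea(c)>=amin:
            m=cv2.moments(c);out.append((cv2.contourArea(c),np.array([m["m10"],m["m01"]])/m["m00"],cv2.minAreaRect(c)))
    return out
def rotq(o): w,x,y,z=o["eef_rot"];return Ro.from_quat([x,y,z,w])
E
python3 - <<'E'
from h import *
np.set_printoptions(precision=4,suppress=True)
T=cv2.imread("pics/top0.png").astype(int);S=cv2.imread("pics/scene0.png").astype(int)
for n,im,win in(("top",T,(275,140,405,280)),("scene",S,(90,180,255,330))):
    g=im.min(2);m=np.zeros(g.shape,bool);x0,y0,x1,y1=win;m[y0:y1,x0:x1]=(g>165)[y0:y1,x0:x1]
    for a,c,r in blobs(m,15):
        b=cv2.boxPoints(r);print(n,a,c,np.round(r,1).tolist() if 0 else r,"top.124",plane(n,c,.124)[0,:2],"lying",plane(n,c,.032)[0,:2]); 
        if a>250: print(plane(n,b,.032)[:,:2])
for n,im,win in(("top",T,(120,150,205,245)),("scene",S,(245,75,345,170))):
    g=im.mean(2);x0,y0,x1,y1=win
    m=np.zeros(g.shape,bool);m[y0:y1,x0:x1]=(g<75)[y0:y1,x0:x1]
    for a,c,r in blobs(m,15):
        print("slot",n,a,c,r,plane(n,c,.115)[0,:2])
    print(n,"gray levels",g[199 if n=="top" else 112, x0:x1:2].astype(int))
for n in CAL: c=CAL[n];print(n,-np.array(c["R"]).T@c["t"])
E
```

```text
top 162.5 [336.519  259.8195] ((336.5912170410156, 259.87591552734375), (16.06192398071289, 11.619264602661133), 70.01689910888672) top.124 [ 0.3291 -0.2141] lying [ 0.3223 -0.2328]
top 104.0 [388.3478 240.9696] ((388.45892333984375, 241.10960388183594), (16.469356536865234, 11.338200569152832), 65.55604553222656) top.124 [ 0.3747 -0.346 ] lying [ 0.3722 -0.377 ]
top 607.5 [335.3385 208.3855] ((335.3891296386719, 208.26712036132812), (15.606588363647461, 43.63825988769531), 64.53665161132812) top.124 [ 0.4578 -0.2149] lying [ 0.463  -0.2336]
[[ 0.4574 -0.1697]
 [ 0.5088 -0.2807]
 [ 0.4693 -0.298 ]
 [ 0.4184 -0.1873]]
top 97.5 [318.1726 163.3778] ((317.9038391113281, 163.5192413330078), (15.100942611694336, 11.374736785888672), 78.69007110595703) top.124 [ 0.5737 -0.1741] lying [ 0.5897 -0.1891]
scene 114.5 [105.8967 247.1965] ((105.50001525878906, 246.0), (17.39252281188965, 12.965338706970215), 18.43494987487793) top.124 [ 0.3781 -0.3461] lying [ 0.3277 -0.3423]
scene 124.0 [225.2634 240.2245] ((225.30003356933594, 239.4000244140625), (17.8885440826416, 12.074766159057617), 26.56505
[... 539 characters left out ...]
62.0, 196.99996948242188), (93.99998474121094, 83.99998474121094), 90.0) [0.491  0.2268]
top gray levels [ 43  41  41  42  39  90 141 144 140 140 139 140 141 142 139 142 121  90
  39  44  32  38  42 105 139 143 140 141 142 143 142 140 140 143 133  78
  78  79  50  42  41  41  40]
slot scene 9306.0 [294.5 122. ] ((294.4999694824219, 121.99998474121094), (93.99998474121094, 98.99998474121094), 90.0) [0.5054 0.2058]
scene gray levels [ 40  43  43  43  45  75 130 154 145 137 137 138 140 135 136 136 136 136
 138 135 125  94  63  56  57  56  57  60  72  87 110 129 136 137 138 135
 135 137 135 135 136 138 134 135 129  80  46  43  41  40]
scene [ 0.7938 -0.3774  0.8822]
top [ 0.4016 -0.0131  1.1141]
```

```bash
cat >> h.py <<'E'
def cmd(target,Rt,o=None):
    """shares of travel/rotation from measured pose to target TCP pos/rotation"""
    o=o or observe();R=rotq(o)
    print("travel",np.round(R.inv().apply(np.array(target)-o["tool_pos"])/.5,4),"rot",np.round((R.inv()*Rt).as_rotvec()/(np.pi/4),4))
def down(yaw_y,tilt=0):
    """tool down, tool y at world angle yaw_y (deg), then turned by tilt (deg) about tool y"""
    y=np.array([np.cos(np.radians(yaw_y)),np.sin(np.radians(yaw_y)),0]);z=np.array([0,0,-1.])
    return Ro.from_matrix(np.c_[np.cross(y,z),y,z])*Ro.from_rotvec([0,np.radians(tilt),0])
E
python3 - <<'E'
from h import *
np.set_printoptions(precision=4,suppress=True)
T=cv2.imread("pics/top0.png");S=cv2.imread("pics/scene0.png")
for n,im,wt,wb in(("top",T,(272,135,410,282),(130,166,187,233)),("scene",S,(88,182,258,332),(270,90,330,130))):
    g=im.mean(2);x0,y0,x1,y1=wt
    sub=im[y0:y1,x0:x1].astype(int);m=np.zeros(g.shape,np.uint8);m[y0:y1,x0:x1]=(sub[...,2]>70)
    m=cv2.morphologyEx(m,cv2.MORPH_CLOSE,np.ones((7,7)))
    c=max(cv2.findContours(m,0,1)[0],key=cv2.contourArea)
    r=cv2.minAreaRect(plane(n,c.reshape(-1,2).astype(float),.009)[:,:2].astype(np.float32));print(n,"tray",r)
    x0,y0,x1,y1=wb;sub=g[y0:y1,x0:x1]
    for th in(60,80,100,115):
        k,lab,st,ce=cv2.connectedComponentsWithStats((sub<th).astype(np.uint8))
        for i in range(1,k):
            if 20<st[i,4]<500:
                pts=np.argwhere(lab==i)[:,::-1]+[x0,y0];w=plane(n,pts.astype(float),.115)[:,:2]
                print(n,"slot",th,st[i,4],plane(n,ce[i]+[x0,y0],.115)[0,:2],cv2.minAreaRect(w.astype(np.float32)))
    if n=="top":
        m=np.zeros(g.shape,np.uint8);m[155:245,120:205]=g[155:245,120:205]>115
        c=max(cv2.findContours(m,0,1)[0],key=cv2.contourArea)
        print("roof",cv2.minAreaRect(plane(n,c.reshape(-1,2).astype(float),.115)[:,:2].astype(np.float32)))
a=cv2.resize(T[160:240,122:204],None,fx=4,fy=4,interpolation=0);b=cv2.resize(S[80:170,245:345],None,fx=4,fy=4,interpolation=0)
h=np.zeros((360,728,3),np.uint8);h[:320,:328]=a;h[:360,328:]=b;cv2.imwrite("pics/slot.png",h)
E
```

```text
top tray ((0.4693034291267395, -0.2522014379501343), (0.32343143224716187, 0.25278204679489136), 18.33073616027832)
top slot 60 114 [0.4928 0.2316] ((0.48725759983062744, 0.23207354545593262), (0.02591797150671482, 0.038524411618709564), 89.55736541748047)
top slot 80 24 [0.5469 0.3097] ((0.5447036027908325, 0.3082422614097595), (0.005153320264071226, 0.0545455701649189), 89.57586669921875)
top slot 80 134 [0.4912 0.2303] ((0.4872554540634155, 0.23183047771453857), (0.03915182873606682, 0.025607937946915627), 0.9348078370094299)
top slot 100 58 [0.5452 0.2977] ((0.5277730822563171, 0.28130319714546204), (0.05927987024188042, 0.0880076065659523), 89.57634735107422)
top slot 100 205 [0.4878 0.2327] ((0.4871838390827179, 0.23310968279838562), (0.04416675493121147, 0.02816835045814514), 0.9348077774047852)
top slot 100 31 [0.4017 0.2024] ((0.4016983211040497, 0.20241707563400269), (0.0760403499007225, 2.782326369299426e-08), 89.52659606933594)
top slot 115 92 [0.5408 0.2845] ((0.5122503042221069, 0.2569185495376587), (0.10827739536762238, 0.1186915710568428), 89.57634735107422)
top slot 
[... 2064 characters left out ...]
ot 115 45 [0.3968 0.2559] ((0.3938152492046356, 0.25429126620292664), (0.03848997876048088, 0.017935164272785187), 89.66526794433594)
scene slot 115 274 [0.5057 0.3279] ((0.5023152828216553, 0.3127018213272095), (0.08553475141525269, 0.05977371335029602), 37.7664909362793)
scene slot 115 178 [0.4876 0.236 ] ((0.48673000931739807, 0.23569446802139282), (0.05002880468964577, 0.035540252923965454), 0.9171143770217896)
scene slot 115 64 [0.5788 0.2482] ((0.5811446309089661, 0.25163206458091736), (0.019733864814043045, 0.04695434495806694), 3.04491925239563)
scene slot 115 36 [0.4707 0.1559] ((0.47144830226898193, 0.160128653049469), (0.023979434743523598, 0.016933735460042953), 37.7391357421875)
```

View pics/slot.png

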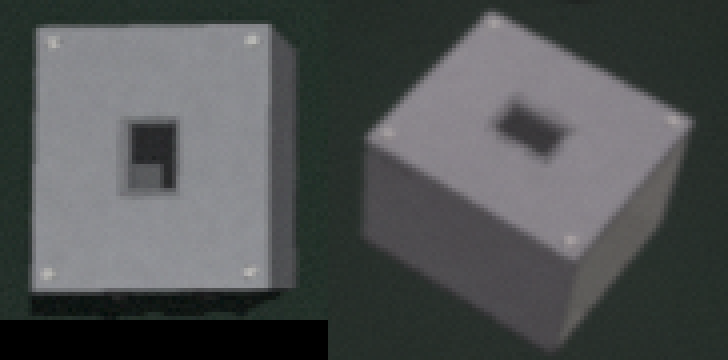

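```bash
cat >> h.py <<'E'
YAW=18.2
N=np.array([np.cos(np.radians(YAW)),np.sin(np.radians(YAW)),0]);E_=np.array([-N[1],N[0],0])
def tcp(n,e,z,R): return N*n+E_*e+[0,0,z]+.019*R.as_matrix()[:,2]
E
python3 - <<'E'
from h import *
R=down(YAW,-45);o=observe()
cmd(tcp(.3695,-.345,.26,R),down(YAW-44))
E
```

```text
travel [ 0.7296 -0.5724 -0.0165] rot [-1.9000e-03 -7.0000e-04 -1.0055e+00]
```

move_arm(travel=[[0.36, -0.28, -0.05], [0.73, -0.572, -0.0165], [0.73, -0.572, -0.0165], [0.73, -0.572, -0.0165], [0.73, -0.572, -0.0165], [0.73, -0.572, -0.0165], [0.73, -0.572, -0.0165], [0.73, -0.572, -0.0165], [0.73, -0.572, -0.0165], [0.73, -0.572, -0.0165], [0.73, -0.572, -0.0165], [0.73, -0.572, -0.0165], [0.73, -0.572, -0.0165]], rotation=[[0, 0, -1], [0, 0, -1], [0, 0, -1], [0, 0, -1], [0, 0, -1], [0, 0, -1], [0, 0, -1], [0, 0, -1], [0, 0, -1], [0, 0, -1], [0, 0, -1], [0, 0, -1], [0, 0, -1]], jaw=1, force=40)

```text
t: 1.4
tool_pos: [0.4621, -0.228, 0.2467]
eef_rot: [0.0, 0.849, 0.528, -0.001]
ft_force: [-0.0, 0.1, -0.1]
opening: 0.0881
gripper_force: 0.0
```

Run:
```python
from h import *
o=observe();print(o["t"],o["tool_pos"],o["q"])
cmd(tcp(.3695,-.345,.26,down(YAW,-45)),down(YAW))
```

```text
1.4 [ 0.46210349 -0.22797305  0.24669289] [ 0.65613354  0.32109397 -0.34773436  1.8671121   0.13143542  0.97622119
 -0.20734299]
travel [ 0.0059 -0.001   0.0002] rot [-0.0013  0.001  -0.9879]
```

move_arm(travel=[[0.006, -0.001, 0], [0.006, -0.001, 0], [0.006, -0.001, 0], [0.006, -0.001, 0], [0.006, -0.001, 0], [0.006, -0.001, 0], [0.006, -0.001, 0]], rotation=[[0, 0, -0.988], [0, 0, -0.988], [0, 0, -0.988], [0, 0, -0.988], [0, 0, -0.988], [0, 0, -0.988], [0, 0, -0.988]])

```text
t: 2.1
tool_pos: [0.4636, -0.2241, 0.2468]
eef_rot: [-0.0, 0.587, 0.81, -0.0]
ft_force: [0.3, -0.2, -0.2]
opening: 0.0881
gripper_force: 0.0
```

move_arm(travel=[[0, 0, -0.05], [0, 0, -0.05], [0, 0, -0.05], [0, 0, -0.05], [0, 0, -0.05], [0, 0, -0.05], [0, 0, -0.05], [0, 0, -0.05]], rotation=[[0, -1, 0], [0, -1, 0], [0, -1, 0], [0, -1, 0], [0, -1, 0], [0, -1, 0], [0, -1, 0], [0, -1, 0]])

```text
t: 2.9
tool_pos: [0.4641, -0.2229, 0.2718]
eef_rot: [0.309, 0.541, 0.75, -0.223]
ft_force: [0.6, -0.3, 1.2]
opening: 0.088
gripper_force: 0.0
```

Run:
```python
from h import *
o=observe();print(o["t"],o["tool_pos"],np.round(o["q"],3))
cmd(tcp(.3695,-.345,.16,down(YAW,-45)),down(YAW,-45)) 
cmd(tcp(.3695,-.345,.028,down(YAW,-45)),down(YAW,-45)) 
cv2.imwrite("pics/v1.png",np.hstack([get_image("scene")[120:,:400],get_image("top")[120:,200:]]))
```

```text
2.9 [ 0.46414931 -0.22286576  0.27175845] [ 0.278  0.225 -0.426  2.217  1.162  0.968 -0.64 ]
travel [ 0.1741 -0.0036  0.18  ] rot [ 0.002  -0.0033  0.0027]
travel [ 0.3603 -0.0035  0.3671] rot [ 0.002  -0.0033  0.0027]
```

View pics/v1.png

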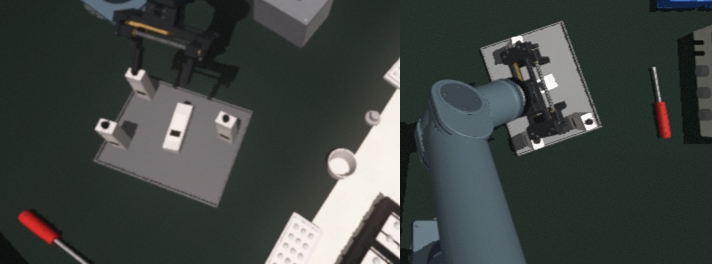

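move_arm(travel=[[0.06, -0.0035, 0.06], [0.12, -0.0035, 0.12], [0.174, -0.0035, 0.18], [0.174, -0.0035, 0.18], [0.174, -0.0035, 0.18]], rotation=[[0.002, -0.003, 0.003], [0.002, -0.003, 0.003], [0.002, -0.003, 0.003], [0.002, -0.003, 0.003], [0.002, -0.003, 0.003]])

```text
t: 3.5
tool_pos: [0.4632, -0.2264, 0.1475]
eef_rot: [0.311, 0.542, 0.748, -0.225]
ft_force: [0.3, 0.1, 0.5]
opening: 0.0881
gripper_force: 0.0
```

Run:
```python
from h import *
o=observe();print(o["t"],o["tool_pos"],np.round(o["q"],3))
cmd(tcp(.3695,-.345,.028,down(YAW,-45)),down(YAW,-45)) 
cv2.imwrite("pics/v2.png",cv2.resize(np.hstack([get_image("scene")[130:330,80:280],get_image("top")[110:310,250:450]]),None,fx=2,fy=2,interpolation=2))
```

```text
3.5 [ 0.46324329 -0.22635733  0.1474547 ] [ 0.219  0.504 -0.374  2.288  1.473  0.947 -1.06 ]
travel [0.1902 0.0004 0.1857] rot [-0.0017  0.0028 -0.0008]
```

View pics/v2.png

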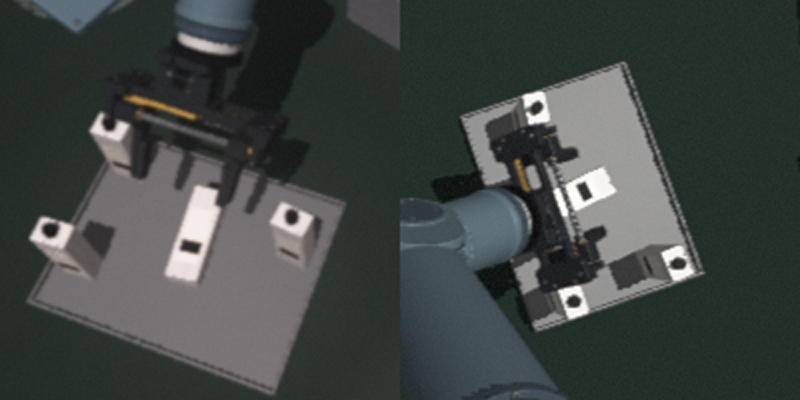

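move_arm(travel=[[0.02, 0, 0.02], [0.04, 0, 0.04], [0.06, 0, 0.06], [0.08, 0, 0.08], [0.1, 0, 0.1], [0.1, 0, 0.1]], rotation=[[0, 0, 0], [0, 0, 0], [0, 0, 0], [0, 0, 0], [0, 0, 0], [0, 0, 0]])

```text
t: 4.2
tool_pos: [0.4643, -0.2258, 0.0773]
eef_rot: [0.312, 0.542, 0.748, -0.224]
ft_force: [-0.1, 0.3, -1.1]
opening: 0.0879
gripper_force: 0.0
```

Run:
```python
from h import *
o=observe();print(o["t"],o["tool_pos"],np.round(o["q"],3),o["ft_force"])
cmd(tcp(.3695,-.345,.028,down(YAW,-45)),down(YAW,-45)) 
S=get_image("scene");T=get_image("top")
cv2.imwrite("pics/v3.png",cv2.resize(np.hstack([S[130:330,80:280],T[110:310,250:450]]),None,fx=2,fy=2,interpolation=2))
for n,im,ws in(("top",T,[(325,250,350,272),(300,150,330,172)]),("scene",S,[(120,180,150,205),(210,228,240,250)])):
    for x0,y0,x1,y1 in ws:
        m=np.zeros(im.shape[:2],bool);m[y0:y1,x0:x1]=im[y0:y1,x0:x1].min(2)>165
        for a,c,r in blobs(m,30): print(n,a,c)
```

```text
4.2 [ 0.46430939 -0.2257782   0.07734286] [ 0.192  0.683 -0.344  2.287  1.642  0.97  -1.274] [-0.11403288  0.25294495 -1.0949214 ]
travel [ 0.0906 -0.0024  0.087 ] rot [ 0.0025  0.0042 -0.002 ]
top 53.0 [336.28930818 255.29559748]
top 96.5 [318.12780656 163.41278066]
scene 58.5 [132.56980057 194.90883191]
scene 123.0 [225.20460705 240.19376694]
```

View pics/v3.png

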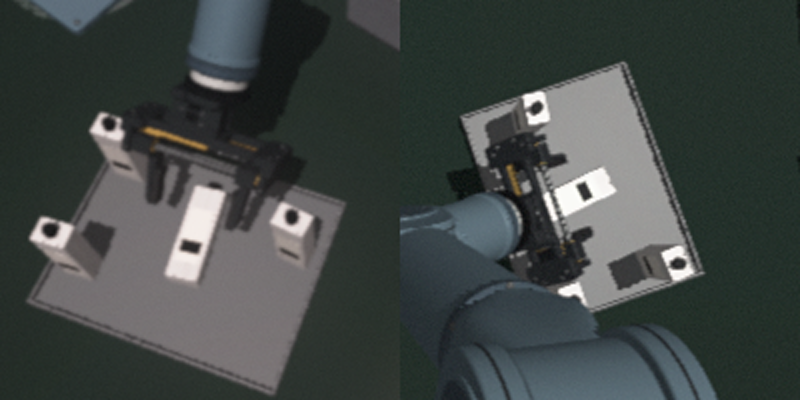

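move_arm(travel=[[0.018, -0.001, 0.018], [0.036, -0.001, 0.036], [0.054, -0.002, 0.053], [0.06, -0.002, 0.06], [0.06, -0.002, 0.06]], rotation=[[0, 0, 0], [0, 0, 0], [0, 0, 0], [0, 0, 0], [0, 0, 0]])

```text
t: 4.8
tool_pos: [0.4629, -0.2261, 0.0344]
eef_rot: [0.312, 0.541, 0.748, -0.225]
ft_force: [0.8, 0.2, -1.0]
opening: 0.0883
gripper_force: 0.0
```

Run:
```python
from h import *
o=observe();print(o["t"],o["tool_pos"],np.round(o["q"],3),o["ft_force"])
cmd(tcp(.3695,-.345,.028,down(YAW,-45)),down(YAW,-45))
```

```text
4.8 [ 0.46293329 -0.22610956  0.03442498] [ 0.182  0.793 -0.326  2.275  1.732  0.993 -1.384] [ 0.80331066  0.18490116 -0.96549899]
travel [0.0295 0.0006 0.0267] rot [ 0.0017  0.0038 -0.0005]
```

Down the rest, then close.

move_arm(travel=[[0.015, 0, 0.013], [0.029, 0, 0.0265], [0.029, 0, 0.0265]], rotation=[[0, 0, 0], [0, 0, 0], [0, 0, 0]])

```text
t: 5.1
tool_pos: [0.4619, -0.2249, 0.013]
eef_rot: [0.311, 0.541, 0.749, -0.225]
ft_force: [-0.7, -1.0, -0.2]
opening: 0.0881
gripper_force: 0.0
```

move_arm(travel=[[0, 0, 0], [0, 0, 0], [0, 0, 0], [0, 0, 0], [0, 0, 0], [0, 0, 0], [0, 0, 0], [0, 0, 0], [0, 0, 0], [0, 0, 0]], rotation=[[0, 0, 0], [0, 0, 0], [0, 0, 0], [0, 0, 0], [0, 0, 0], [0, 0, 0], [0, 0, 0], [0, 0, 0], [0, 0, 0], [0, 0, 0]], jaw=-1, force=40)

```text
t: 6.1
tool_pos: [0.4621, -0.2252, 0.0141]
eef_rot: [0.311, 0.541, 0.748, -0.225]
ft_force: [-0.7, 0.4, 1.1]
opening: 0.0408
gripper_force: 37.8
```

move_arm(travel=[[-0.02, 0, -0.02], [-0.04, 0, -0.04], [-0.07, 0, -0.07], [-0.1, 0, -0.1], [-0.13, 0, -0.13], [-0.17, 0, -0.17], [-0.21, 0, -0.21], [-0.25, 0, -0.25], [-0.29, 0, -0.29], [-0.33, 0, -0.33], [-0.33, 0, -0.33]], rotation=[[0, 0, 0], [0, 0, 0], [0, 0, 0], [0, 0, 0], [0, 0, 0], [0, 0, 0], [0, 0, 0], [0, 0, 0], [0, 0, 0], [0, 0, 0], [0, 0, 0]])

```text
t: 7.2
tool_pos: [0.4634, -0.2245, 0.2505]
eef_rot: [0.313, 0.542, 0.747, -0.223]
ft_force: [0.0, 0.2, -1.9]
opening: 0.0409
gripper_force: 38.0
```

move_arm(travel=[[0, 0, 0], [0, 0, 0], [0, 0, 0], [0, 0, 0], [0, 0, 0], [0, 0, 0], [0, 0, 0], [0, 0, 0]], rotation=[[0, 0.1, 0], [0, 0.25, 0], [0, 0.4, 0], [0, 0.55, 0], [0, 0.7, 0], [0, 0.85, 0], [0, 1, 0], [0, 1, 0]])

```text
t: 8.0
tool_pos: [0.4611, -0.2281, 0.2456]
eef_rot: [-0.0, 0.589, 0.808, -0.001]
ft_force: [-0.3, -1.3, -2.1]
opening: 0.0406
gripper_force: 37.9
```

move_arm(travel=[[0, 0, 0], [0, 0, 0], [0, 0, 0], [0, 0, 0], [0, 0, 0], [0, 0, 0], [0, 0, 0], [0, 0, 0], [0, 0, 0]], rotation=[[0, 0.15, 0], [0, 0.3, 0], [0, 0.45, 0], [0, 0.6, 0], [0, 0.75, 0], [0, 0.9, 0], [0, 1, 0], [0, 1, 0], [0, 1, 0]])

```text
t: 8.9
tool_pos: [0.4616, -0.2235, 0.2462]
eef_rot: [-0.309, 0.542, 0.749, 0.222]
ft_force: [-0.0, 0.5, -1.6]
opening: 0.0409
gripper_force: 38.0
```

Run:
```python
from h import *
o=observe();print(o["t"],o["tool_pos"],np.round(o["q"],3),o["ft_force"],o["opening"])
R=rotq(o);print(R.as_matrix())
S=get_image("scene");T=get_image("top")
cv2.imwrite("pics/v4.png",np.hstack([cv2.resize(S[80:330,60:310],None,fx=1.6,fy=1.6,interpolation=2),cv2.resize(T[90:340,230:480],None,fx=1.6,fy=1.6)]))
```

```text
8.9 [ 0.46159946 -0.22346065  0.2461646 ] [ 0.95   0.763 -0.52   1.449 -0.178  1.583  0.821] [-0.03923083  0.54868795 -1.59617047] 0.04086336482368789
[[-0.22163193  0.94918958 -0.22342433]
 [ 0.67475197  0.31469243  0.66759153]
 [ 0.70398087 -0.00279641 -0.71021343]]
```

View pics/v4.png

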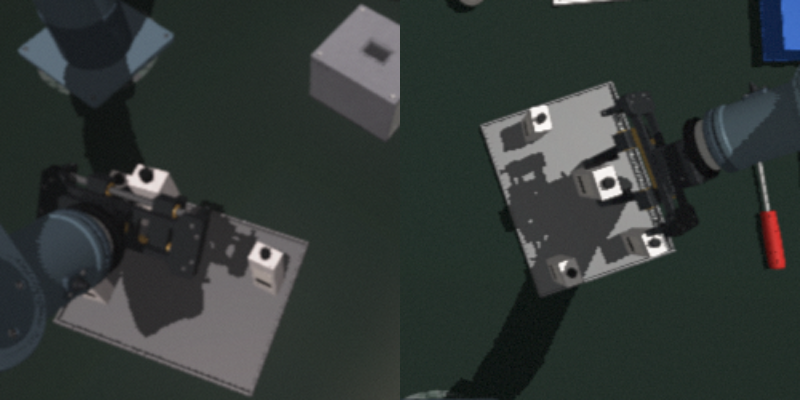

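Run:
```python
from h import *
R=down(YAW,45)
for z in (.19,.096,.086): cmd(tcp(.378,-.365,z,R),R)
```

```text
travel [-0.0931  0.0178  0.108 ] rot [-0.0032  0.0068  0.0025]
travel [-0.2253  0.0179  0.2417] rot [-0.0032  0.0068  0.0025]
travel [-0.2394  0.0179  0.2559] rot [-0.0032  0.0068  0.0025]
```

move_arm(travel=[[-0.03, 0.009, 0.036], [-0.06, 0.018, 0.072], [-0.093, 0.018, 0.108], [-0.12, 0.018, 0.135], [-0.145, 0.018, 0.161], [-0.17, 0.018, 0.186], [-0.195, 0.018, 0.211], [-0.21, 0.018, 0.226], [-0.225, 0.018, 0.2415], [-0.225, 0.018, 0.2415], [-0.225, 0.018, 0.2415]], rotation=[[0, 0.004, 0], [-0.003, 0.007, 0.0025], [-0.003, 0.007, 0.0025], [-0.003, 0.007, 0.0025], [-0.003, 0.007, 0.0025], [-0.003, 0.007, 0.0025], [-0.003, 0.007, 0.0025], [-0.003, 0.007, 0.0025], [-0.003, 0.007, 0.0025], [-0.003, 0.007, 0.0025], [-0.003, 0.007, 0.0025]])

```text
t: 10.1
tool_pos: [0.4691, -0.2166, 0.0827]
eef_rot: [-0.311, 0.542, 0.747, 0.226]
ft_force: [-0.4, 0.5, -2.4]
opening: 0.0411
gripper_force: 38.0
```

Run:
```python
from h import *
R=down(YAW,45);o=observe();print(o["tool_pos"],o["ft_force"],np.round(o["q"],2))
for z in (.090,.086): cmd(tcp(.378,-.365,z,R),R)
```

```text
[ 0.46912224 -0.21658244  0.08266076] [-0.42706871  0.50303043 -2.41776804] [ 0.91  0.98 -0.48  1.48 -0.12  1.35  0.88]
travel [-0.0077 -0.      0.0096] rot [ 0.003  -0.0041 -0.0009]
travel [-0.0133 -0.      0.0152] rot [ 0.003  -0.0041 -0.0009]
```

move_arm(travel=[[-0.003, 0, 0.003], [-0.006, 0, 0.006], [-0.0085, 0, 0.0085], [-0.0085, 0, 0.0085]], rotation=[[0, 0, 0], [0, 0, 0], [0, 0, 0], [0, 0, 0]])

```text
t: 10.5
tool_pos: [0.4688, -0.2166, 0.0763]
eef_rot: [-0.311, 0.542, 0.747, 0.226]
ft_force: [0.9, -0.4, -1.7]
opening: 0.0405
gripper_force: 38.0
```

move_arm(travel=[[-0.0014, 0, 0.0014], [-0.0028, 0, 0.0028], [-0.0028, 0, 0.0028]], rotation=[[0, 0, 0], [0, 0, 0], [0, 0, 0]])

```text
t: 10.8
tool_pos: [0.4688, -0.2165, 0.0743]
eef_rot: [-0.311, 0.542, 0.747, 0.226]
ft_force: [-0.6, 0.2, -2.3]
opening: 0.0407
gripper_force: 38.0
```

move_arm(travel=[[-0.0014, 0, 0.0014], [-0.0028, 0, 0.0028], [-0.0028, 0, 0.0028]], rotation=[[0, 0, 0], [0, 0, 0], [0, 0, 0]])

```text
t: 11.1
tool_pos: [0.469, -0.2164, 0.0733]
eef_rot: [-0.311, 0.542, 0.747, 0.226]
ft_force: [-0.8, -0.9, 4.7]
opening: 0.0408
gripper_force: 37.7
```

move_arm(travel=[[0, 0, 0], [0, 0, 0], [0, 0, 0], [0, 0, 0], [0, 0, 0], [0, 0, 0], [0, 0, 0], [0, 0, 0]], rotation=[[0, 0, 0], [0, 0, 0], [0, 0, 0], [0, 0, 0], [0, 0, 0], [0, 0, 0], [0, 0, 0], [0, 0, 0]], jaw=1)

```text
t: 11.9
tool_pos: [0.4689, -0.2166, 0.0725]
eef_rot: [-0.311, 0.542, 0.747, 0.226]
ft_force: [-0.9, -0.3, -0.2]
opening: 0.0882
gripper_force: 0.0
```

move_arm(travel=[[0, 0, -0.03], [0, 0, -0.06], [0, 0, -0.1], [0, 0, -0.15], [0, 0, -0.2], [0, 0, -0.27], [0, 0, -0.34], [0, 0, -0.34]], rotation=[[0, 0, 0], [0, 0, 0], [0, 0, 0], [0, 0, 0], [0, 0, 0], [0, 0, 0], [0, 0, 0], [0, 0, 0]])

```text
t: 12.7
tool_pos: [0.5078, -0.3348, 0.195]
eef_rot: [-0.307, 0.544, 0.748, 0.226]
ft_force: [0.3, -0.3, 0.2]
opening: 0.0883
gripper_force: 0.0
```

Run:
```python
from h import *
o=observe();print(o["t"],o["tool_pos"],np.round(o["q"],2))
S=get_image("scene");T=get_image("top")
cv2.imwrite("pics/v5.png",np.hstack([cv2.resize(S[130:330,80:280],None,fx=2,fy=2,interpolation=2),cv2.resize(T[110:310,250:450],None,fx=2,fy=2)]))
for n,im,(x0,y0,x1,y1) in(("top",T,(275,140,405,280)),("scene",S,(90,180,255,330))):
    m=np.zeros(im.shape[:2],bool);m[y0:y1,x0:x1]=im[y0:y1,x0:x1].min(2)>165
    for a,c,r in blobs(m,30):
        b=plane(n,cv2.boxPoints(r),.124)[:,:2];q=plane(n,c,.124)[0,:2]
        d=max((b[1]-b[0],b[2]-b[1]),key=np.linalg.norm)
        print(n,a,c.round(1),q.round(4),np.degrees(np.arctan2(d[1],d[0])).round(1))
```

```text
12.7 [ 0.50778785 -0.33482395  0.19495213] [ 0.93  0.99 -0.45  1.11 -0.11  1.72  0.88]
top 157.5 [336.4 259.8] [ 0.3292 -0.2138] -163.0
top 166.0 [337.  201.6] [ 0.4751 -0.2195] -163.2
top 97.5 [318.2 163.4] [ 0.5737 -0.1741] -170.3
scene 122.0 [225.3 240.2] [ 0.5754 -0.1731] 9.8
scene 111.0 [178.9 230.7] [ 0.4783 -0.2192] 16.7
scene 84.0 [135.  194.2] [ 0.3324 -0.2141] 17.8
```

View pics/v5.png

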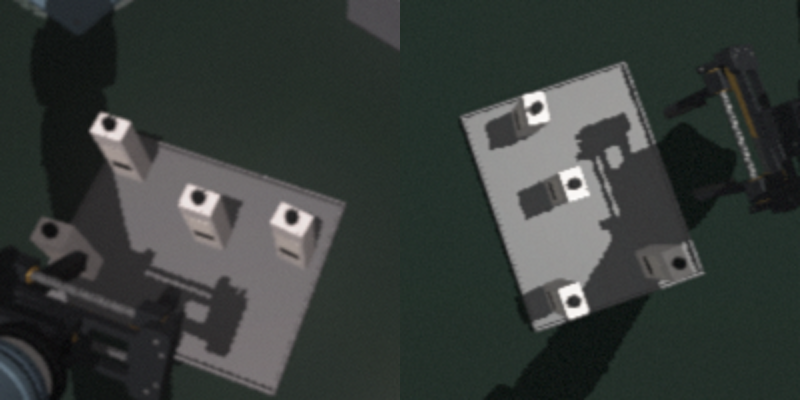

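Run:
```python
from h import *
R=down(YAW)
cmd([.508,-.335,.28],R)
cmd(N*.380-E_*.356+[0,0,.25],R)
I=cv2.imread("pics/v4.png")[:,400:];m=I.min(2)>165
for a,c,r in blobs(m,300):
    px=(c+.5)/1.6-.5+[230,90];print(a,px,plane("top",px,.298)[0])
```

```text
travel [ 0.1188  0.0011 -0.1299] rot [ 0.0025 -1.0035 -0.0024]
travel [0.2468 0.0045 0.0839] rot [ 0.0025 -1.0035 -0.0024]
601.5 [359.20551053 203.41806941] [ 0.4579405  -0.22974123  0.298     ]
```

move_arm(travel=[[0.03, 0, -0.03], [0.06, 0, -0.065], [0.09, 0, -0.1], [0.119, 0, -0.13], [0.15, 0.002, -0.08], [0.18, 0.005, -0.02], [0.21, 0.006, 0.03], [0.247, 0.0075, 0.084], [0.247, 0.0075, 0.084], [0.247, 0.0075, 0.084]], rotation=[[0, -0.15, 0], [0, -0.3, 0], [0, -0.45, 0], [0, -0.6, 0], [0, -0.75, 0], [0, -0.9, 0], [0.0025, -1, -0.002], [0.0025, -1, -0.002], [0.0025, -1, -0.002], [0.0025, -1, -0.002]])

```text
t: 13.8
tool_pos: [0.4724, -0.218, 0.2495]
eef_rot: [-0.002, 0.585, 0.811, 0.0]
ft_force: [0.3, -0.2, 0.1]
opening: 0.0878
gripper_force: 0.0
```

Run:
```python
from h import *
o=observe();print(o["t"],o["tool_pos"],np.round(o["q"],2),o["ft_force"])
R=down(YAW)
cmd(N*.3815-E_*.3562+[0,0,.15],R,o)
cmd(N*.3815-E_*.3562+[0,0,.085],R,o)
```

```text
13.8 [ 0.47244164 -0.21804919  0.24946816] [ 0.71  0.34 -0.45  1.84  0.17  1.    0.51] [ 0.33825673 -0.21336313  0.13690038]
travel [-0.0038  0.002   0.1989] rot [-0.0025 -0.0052  0.0028]
travel [-0.0043  0.0022  0.3289] rot [-0.0025 -0.0052  0.0028]
```

move_arm(travel=[[-0.004, 0.002, 0.06], [-0.004, 0.002, 0.12], [-0.004, 0.002, 0.17], [-0.004, 0.002, 0.21], [-0.004, 0.002, 0.25], [-0.004, 0.002, 0.28], [-0.004, 0.002, 0.31], [-0.004, 0.002, 0.329], [-0.004, 0.002, 0.329], [-0.004, 0.002, 0.329]], rotation=[[-0.0025, -0.005, 0.003], [-0.0025, -0.005, 0.003], [-0.0025, -0.005, 0.003], [-0.0025, -0.005, 0.003], [-0.0025, -0.005, 0.003], [-0.0025, -0.005, 0.003], [-0.0025, -0.005, 0.003], [-0.0025, -0.005, 0.003], [-0.0025, -0.005, 0.003], [-0.0025, -0.005, 0.003]])

```text
t: 14.8
tool_pos: [0.475, -0.2204, 0.0859]
eef_rot: [0.001, 0.587, 0.809, 0.0]
ft_force: [0.2, -0.7, 0.7]
opening: 0.0877
gripper_force: 0.0
```

move_arm(travel=[[0, 0, 0], [0, 0, 0], [0, 0, 0], [0, 0, 0], [0, 0, 0], [0, 0, 0], [0, 0, 0], [0, 0, 0], [0, 0, 0], [0, 0, 0]], rotation=[[0, 0, 0], [0, 0, 0], [0, 0, 0], [0, 0, 0], [0, 0, 0], [0, 0, 0], [0, 0, 0], [0, 0, 0], [0, 0, 0], [0, 0, 0]], jaw=-1, force=40)

```text
t: 15.8
tool_pos: [0.475, -0.2201, 0.0859]
eef_rot: [0.001, 0.587, 0.809, 0.0]
ft_force: [1.2, 0.1, 0.7]
opening: 0.04
gripper_force: 39.7
```

Run:
```python
from h import *
o=observe();print(o["t"],o["tool_pos"],o["opening"],o["ft_force"])
cmd([o["tool_pos"][0],o["tool_pos"][1],.28],down(YAW),o)
```

```text
15.8 [ 0.47498128 -0.22013257  0.08586728] 0.04001873686809236 [1.23370904 0.12701425 0.68780326]
travel [-0.0004  0.0007 -0.3883] rot [ 0.0024  0.0012 -0.0029]
```

move_arm(travel=[[0, 0, -0.03], [0, 0, -0.07], [0, 0, -0.13], [0, 0, -0.2], [0, 0, -0.27], [0, 0, -0.33], [0, 0, -0.388], [0, 0, -0.388]], rotation=[[0, 0, 0], [0, 0, 0], [0, 0, 0], [0, 0, 0], [0, 0, 0], [0, 0, 0], [0, 0, 0], [0, 0, 0]])

```text
t: 16.6
tool_pos: [0.4762, -0.2206, 0.2842]
eef_rot: [0.004, 0.587, 0.809, 0.001]
ft_force: [0.2, -0.3, -2.2]
opening: 0.0398
gripper_force: 39.7
```

Run:
```python
from h import *
o=observe();print(o["t"],o["tool_pos"],o["opening"],o["ft_force"])
cmd([.487,.2345,.26],down(0.9),o)
```

```text
16.6 [ 0.47622064 -0.22055478  0.28421775] 0.03983904233836491 [ 0.22929766 -0.32915401 -2.15895563]
travel [0.8588 0.3025 0.0455] rot [0.0092 0.0059 0.3815]
```

move_arm(travel=[[0.05, 0.018, 0], [0.12, 0.042, 0], [0.2, 0.07, 0], [0.28, 0.1, 0], [0.36, 0.127, 0], [0.44, 0.155, 0.01], [0.52, 0.183, 0.02], [0.6, 0.211, 0.03], [0.68, 0.24, 0.04], [0.76, 0.268, 0.045], [0.82, 0.289, 0.045], [0.859, 0.3025, 0.045], [0.859, 0.3025, 0.045], [0.859, 0.3025, 0.045], [0.859, 0.3025, 0.045]], rotation=[[0, 0, 0.03], [0, 0, 0.06], [0, 0, 0.1], [0, 0, 0.14], [0, 0, 0.18], [0, 0, 0.22], [0.005, 0.003, 0.26], [0.005, 0.003, 0.3], [0.009, 0.006, 0.34], [0.009, 0.006, 0.3815], [0.009, 0.006, 0.3815], [0.009, 0.006, 0.3815], [0.009, 0.006, 0.3815], [0.009, 0.006, 0.3815], [0.009, 0.006, 0.3815]])

```text
t: 18.1
tool_pos: [0.485, 0.2334, 0.2566]
eef_rot: [-0.003, 0.702, 0.712, -0.002]
ft_force: [-0.5, -0.2, -2.3]
opening: 0.04
gripper_force: 39.7
```

Run:
```python
from h import *
o=observe();print(o["t"],o["tool_pos"],o["opening"],o["ft_force"])
cmd([.487,.2345,.26],down(0.9),o)
S=get_image("scene");T=get_image("top");cv2.imwrite("pics/S6.png",S);cv2.imwrite("pics/T6.png",T)
cv2.imwrite("pics/v6.png",np.hstack([cv2.resize(S[30:180,220:370],None,fx=2.6,fy=2.6,interpolation=2),cv2.resize(T[125:275,90:240],None,fx=2.6,fy=2.6,interpolation=2)]))
```

```text
18.1 [0.48495458 0.23340278 0.25659618] 0.03996969649848226 [-0.47691787 -0.16184624 -2.31336708]
travel [ 0.0021  0.0041 -0.0068] rot [-0.0088 -0.0022 -0.002 ]
```

View pics/v6.png

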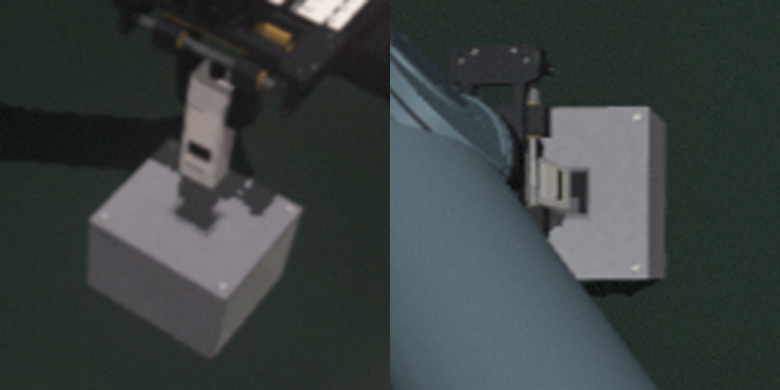

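Run:
```python
from h import *
np.set_printoptions(linewidth=220,precision=4,suppress=True)
S=cv2.imread("pics/S6.png").mean(2).astype(int);T=cv2.imread("pics/T6.png").mean(2).astype(int)
print("T r186-210,c145-172");print(T[184:212,144:174])
print("S r88-106,c284-314");print(S[86:106,284:314])
z=.1747
print(plane("scene",np.array([[288.5,99.2],[302.7,101.9],[308.5,94.6]]),z)[:,:2]);print(plane("top",np.array([[160.4,190.4],[161.9,206.5]]),z)[:,:2])
# predicted bottom corners for the driver centred at the tool
o=observe();c=o["tool_pos"].copy();c[2]=z
P=np.array([c+[sx*.02,sy*.014,0] for sx,sy in((-1,-1),(1,-1),(1,1),(-1,1))])
print("pred S",proj("scene",P),"pred T",proj("top",P))
P=np.array([[.487+sx*.021,.2345+sy*.015,.115] for sx,sy in((-1,-1),(1,-1),(1,1),(-1,1))]);print("slot T",proj("top",P))
```

```text
T r186-210,c145-172
[[134 121  56  31  66 123 144 144 141 140 140 140 140 142 143 144 141 143 140 139 143 142 142 141 140 140 139 141 139 139]
 [133 121  63  63  88 123 141 141 143 139 140 141 144 141 140 144 142 141 139 140 141 140 142 140 140 143 140 139 139 135]
 [132 125  82 100 121 115 121 134 139 138 139 139 141 141 141 143 140 142 139 141 141 142 142 138 141 141 141 138 140 137]
 [141 140  94 108 128 127 126 127 128 128 137 140 143 144 140 141 140 138 142 140 144 142 141 141 143 141 140 138 139 138]
 [141 142  95 109 144 147 140 132 129 126 128 131 134 136 139 138 138 138 138 139 141 138 140 140 141 139 140 139 135 137]
 [139 142  99 111 146 148 139 136 138 137 127 127 127 127 124 119 114 116 116 117 118 117 128 137 141 142 141 139 139 139]
 [139 144 103 116 146 149 139 141 140 140 109  97 125 132 122 106  97  96  97  98  90  92 111 135 140 139 140 141 139 139]
 [144 143 104 115 144 150 138 139 139 139  98  60 109 130 115  85  57  57  54  57  56  65 106 132 138 139 138 138 137 139]
 [142 141 105 113 146 150 140 139 140 139  98  48 113 132 117  78  46  40  42  40  39  58 105 13
[... 4507 characters left out ...]
6  57  56  58  60  60  58  58  61  63  65  63  61  59  57  58  59  58  60  67  85  85  70]
 [139 139 136 130 102  69  56  56  55  57  58  57  58  60  58  57  59  58  59  58  58  58  58  56  59  57  63  76  90  78]
 [138 139 136 130 104  78  64  58  56  56  59  59  58  58  58  58  59  58  59  59  67  67  60  61  69  76  76  71  73  67]]
[[0.4733 0.2133]
 [0.5075 0.2281]
 [0.5055 0.2583]]
[[0.5017 0.2166]
 [0.4628 0.2123]]
pred S [[287.3071  96.3175]
 [300.1459 103.478 ]
 [306.142   96.9994]
 [293.3735  89.9977]] pred T [[158.8696 205.5027]
 [159.1674 188.9489]
 [147.5438 189.0378]
 [147.1948 205.5948]]
slot T [[164.6777 206.7418]
 [164.9466 190.3886]
 [153.2344 190.4784]
 [152.9145 206.8349]]
```

Run:
```python
from h import *
for z in(.206,.14): cmd([.4865,.2328,z],down(0.9))
```

```text
travel [-0.0018  0.0031  0.1019] rot [-0.0079 -0.0029 -0.0025]
travel [-0.0021  0.004   0.2339] rot [-0.0079 -0.0029 -0.0025]
```

move_arm(travel=[[-0.001, 0.002, 0.03], [-0.002, 0.003, 0.06], [-0.002, 0.003, 0.085], [-0.002, 0.003, 0.102], [-0.002, 0.003, 0.102], [-0.002, 0.003, 0.102]], rotation=[[-0.008, -0.003, -0.0025], [-0.008, -0.003, -0.0025], [-0.008, -0.003, -0.0025], [-0.008, -0.003, -0.0025], [-0.008, -0.003, -0.0025], [-0.008, -0.003, -0.0025]])

```text
t: 18.8
tool_pos: [0.4863, 0.2345, 0.2062]
eef_rot: [-0.0, 0.701, 0.713, 0.0]
ft_force: [-0.3, 0.1, -1.3]
opening: 0.0396
gripper_force: 39.7
```

Run:
```python
from h import *
np.set_printoptions(linewidth=220,precision=4,suppress=True)
o=observe();print(o["t"],o["tool_pos"],o["ft_force"]);cmd([.4865,.2328,.18],down(.9),o)
T=get_image("top");S=get_image("scene");cv2.imwrite("pics/T7.png",T);cv2.imwrite("pics/S7.png",S)
T=T.mean(2).astype(int);S=S.mean(2).astype(int)
print(T[186:212:2,146:172]);print(S[92:122,286:316:1])
c=o["tool_pos"].copy();c[2]-=.0819
P=np.array([c+[sx*.02,sy*.014,0] for sx,sy in((-1,-1),(1,-1),(1,1),(-1,1))])
print("S",proj("scene",P),"T",proj("top",P))
P=np.array([[.487+sx*.024,.2335+sy*.018,.119] for sx,sy in((-1,-1),(1,-1),(1,1),(-1,1))])
print("S collar",proj("scene",P),"T",proj("top",P))
```

```text
18.8 [0.4863 0.2345 0.2062] [-0.2634  0.1359 -1.3327]
travel [-0.0034  0.0003  0.0524] rot [ 0.0002 -0.0014  0.0027]
[[ 23  22  25  65 106  96  63  60 114 142 143 140 142 141 140 138 138 140 143 144 142 140 140 141 139 138]
 [ 23  22  36  73 108 101  87 107 114 123 131 138 138 139 136 137 136 137 140 138 139 140 141 140 139 138]
 [ 22  22  33  71 107 104  88 115 149 150 136 129 129 128 125 120 117 107  92  92 111 134 138 140 140 139]
 [ 20  19  53  80 108  97  82 116 151 153 143 139 139 107  84 116 130  99  52  57 102 131 140 138 141 139]
 [ 16  20  55  81 108 104  88 115 149 153 142 139 138  94  66 115 130 100  54  59 106 132 140 141 141 141]
 [ 11  26  55  83 111 103  88 114 150 153 142 140 137  98  65 114 131  97  54  56 104 135 140 143 142 141]
 [ 31  26  55  80 111 105  84 113 149 153 140 138 138  95  66 114 131  98  55  61 105 132 140 143 144 142]
 [ 66  50  56  78 109 109  84 112 148 153 139 140 141  97  65 114 131  98  57  64 106 131 139 140 141 140]
 [ 73  69  70  79 112 106  82 111 136 139 138 140 139 102  77 117 130  97  55  61 105 132 141 141 140 139]
 [ 76  75  71  71  8
[... 3754 characters left out ...]
6 137 133 130 124 115 113 108 104 106 119 129 134 135 136 135 137 138 137 137 135 135 137 135 135]
 [135 133 134 136 136 137 139 135 132 131 128 128 118 110 117 131 137 135 135 137 135 137 137 137 135 136 136 136 137 136]
 [136 136 136 137 136 135 137 135 133 133 133 133 130 125 129 135 135 137 135 134 135 136 137 139 138 137 135 137 136 135]]
S [[286.0044 109.5294]
 [298.2456 116.5223]
 [303.9931 110.1936]
 [291.8157 103.3489]] T [[163.4442 206.3889]
 [163.7079 190.6681]
 [152.6726 190.7527]
 [152.3627 206.4766]]
S collar [[283.7827 111.3873]
 [298.4191 119.793 ]
 [305.7732 111.6476]
 [291.2342 103.4692]] T [[165.8683 207.8091]
 [166.1708 189.0464]
 [152.0646 189.1542]
 [151.6916 207.9216]]
```

move_arm(travel=[[-0.0034, -0.0015, 0], [-0.0034, -0.0015, 0.004], [-0.0034, -0.0015, 0.008], [-0.0034, -0.0015, 0.012], [-0.0034, -0.0015, 0.012]], rotation=[[0, 0, 0], [0, 0, 0], [0, 0, 0], [0, 0, 0], [0, 0, 0]])

```text
t: 19.4
tool_pos: [0.4854, 0.2325, 0.1998]
eef_rot: [-0.0, 0.701, 0.713, 0.0]
ft_force: [0.2, 0.6, -1.1]
opening: 0.0395
gripper_force: 39.7
```

move_arm(travel=[[0, 0, 0.002], [0, 0, 0.004], [0, 0, 0.006], [0, 0, 0.006]], rotation=[[0, 0, 0], [0, 0, 0], [0, 0, 0], [0, 0, 0]])

```text
t: 19.8
tool_pos: [0.4855, 0.2326, 0.197]
eef_rot: [-0.0, 0.701, 0.713, 0.0]
ft_force: [0.0, -0.1, -2.2]
opening: 0.0397
gripper_force: 39.7
```

move_arm(travel=[[0, 0, 0.002], [0, 0, 0.004], [0, 0, 0.006], [0, 0, 0.006]], rotation=[[0, 0, 0], [0, 0, 0], [0, 0, 0], [0, 0, 0]])

```text
t: 20.2
tool_pos: [0.4855, 0.2326, 0.194]
eef_rot: [-0.0, 0.701, 0.713, 0.0]
ft_force: [0.0, 0.2, -1.5]
opening: 0.0397
gripper_force: 39.7
```

move_arm(travel=[[0, 0, 0.002], [0, 0, 0.004], [0, 0, 0.006], [0, 0, 0.006]], rotation=[[0, 0, 0], [0, 0, 0], [0, 0, 0], [0, 0, 0]])

```text
t: 20.6
tool_pos: [0.4855, 0.2326, 0.191]
eef_rot: [-0.0, 0.701, 0.713, 0.0]
ft_force: [-0.7, -0.8, -1.5]
opening: 0.0398
gripper_force: 39.7
```

move_arm(travel=[[0, 0, 0.004], [0, 0, 0.008], [0, 0, 0.012], [0, 0, 0.016], [0, 0, 0.02], [0, 0, 0.02]], rotation=[[0, 0, 0], [0, 0, 0], [0, 0, 0], [0, 0, 0], [0, 0, 0], [0, 0, 0]])

```text
t: 21.2
tool_pos: [0.4854, 0.2326, 0.1808]
eef_rot: [-0.0, 0.701, 0.713, 0.0]
ft_force: [-0.0, -0.7, -2.1]
opening: 0.0401
gripper_force: 39.7
```

Run:
```python
from h import *
o=observe();print(o["t"],o["tool_pos"],o["ft_force"],o["moment"],rotq(o).as_matrix()[:,2])
```

```text
21.2 [0.48539223 0.232571   0.18083795] [-0.03045419 -0.74344658 -2.0927601 ] [-0.06004032 -0.01838053  0.00014606] [-1.84188630e-04  7.48752325e-04 -9.99999703e-01]
```

No contact; continue down in steps.

move_arm(travel=[[0, 0, 0.005], [0, 0, 0.01], [0, 0, 0.015], [0, 0, 0.02], [0, 0, 0.025], [0, 0, 0.03], [0, 0, 0.035], [0, 0, 0.035]], rotation=[[0, 0, 0], [0, 0, 0], [0, 0, 0], [0, 0, 0], [0, 0, 0], [0, 0, 0], [0, 0, 0], [0, 0, 0]])

```text
t: 22.0
tool_pos: [0.4857, 0.2326, 0.1634]
eef_rot: [-0.0, 0.701, 0.713, 0.0]
ft_force: [0.3, -0.7, -0.7]
opening: 0.0397
gripper_force: 39.7
```

move_arm(travel=[[0, 0, 0.005], [0, 0, 0.01], [0, 0, 0.015], [0, 0, 0.02], [0, 0, 0.025], [0, 0, 0.03], [0, 0, 0.035], [0, 0, 0.04], [0, 0, 0.04], [0, 0, 0.04], [0, 0, 0.04]], rotation=[[0, 0, 0], [0, 0, 0], [0, 0, 0], [0, 0, 0], [0, 0, 0], [0, 0, 0], [0, 0, 0], [0, 0, 0], [0, 0, 0], [0, 0, 0], [0, 0, 0]])

```text
t: 23.1
tool_pos: [0.486, 0.2327, 0.1437]
eef_rot: [-0.0, 0.701, 0.713, 0.001]
ft_force: [4.1, 0.4, -3.7]
opening: 0.0399
gripper_force: 39.8
```

Run:
```python
from h import *
np.set_printoptions(linewidth=200,precision=4,suppress=True)
o=observe();print(o["t"],o["tool_pos"],o["ft_force"],o["moment"],o["gripper_force"])
S=get_image("scene");T=get_image("top");cv2.imwrite("pics/S8.png",S);cv2.imwrite("pics/T8.png",T)
T=T.mean(2).astype(int);S=S.mean(2).astype(int);print(T[188:210:2,146:172]);print(S[90:122,286:312:1])
```

```text
23.1 [0.486  0.2327 0.1437] [ 4.0636  0.3743 -3.7497] [ 0.129  -1.1759 -0.0593] 39.76353688398376
[[ 72  68  70  76  80  74  70  67  53  29  26  66 102  89  68 107 133 140 139 139 138 141 141 141 138 139]
 [ 77  75  74  68  67  63  61  58  45  27  27  70 105  94  76  90  99  97  92  87 110 133 141 140 140 136]
 [ 80  78  73  72  71  67  66  70  59  31  33 109 126  95  86 116 132 127 118 101 108 132 139 139 140 139]
 [ 80  80  78  76  74  73  69  64  48  28  36 108 127  95  87 137 151 141 138 114 111 133 141 141 139 141]
 [ 84  82  78  82  80  76  74  74  66  49  43 109 124 102  95 136 147 140 140 116 111 133 140 140 141 140]
 [ 82  85  83  82  81  81  80  76  77  72  65  78 102 102  96 136 151 140 138 116 109 131 139 142 142 140]
 [ 88  85  85  83  82  81  79  80  77  77  76  72  70  71  87 136 152 142 139 116 106 132 139 141 140 140]
 [ 90  87  85  84  85  84  82  80  80  81  77  75  71  65  78 131 150 143 139 114 109 130 140 141 138 138]
 [ 91  89  87  88  88  86  86  82  82  81  81  79  76  74  71  77  97 126 138 115 118 136 142 141 141 140]
 [ 90  89  90  89  87  86  86  83  84  
[... 2900 characters left out ...]
 131 118  98  86  74  65  59  60  60  59  62  75  88  80]
 [136 133 131 128 127 127 129 138 141 142 141 136 128 115  99  89  77  65  60  58  62  69  74  74  71  67]
 [133 132 134 134 132 133 131 131 131 135 136 133 124 114 102 100  98  83  71  72  85 103 110  97  74  61]
 [134 132 134 134 136 135 136 130 122 123 129 128 124 113 107 109 119 116 103 107 118 129 129 123 101  82]
 [135 133 135 137 136 137 136 133 130 126 122 122 124 115 111 119 129 132 126 127 133 134 135 133 126 115]
 [135 135 135 136 135 136 137 135 135 133 127 128 121 113 117 129 135 136 136 135 136 136 138 136 137 132]
 [134 135 135 135 136 135 135 134 134 133 133 132 130 126 128 134 136 136 136 134 136 136 139 137 136 137]]
```

move_arm(travel=[[0, 0.0008, 0], [0, 0.0014, 0], [0, 0.0014, 0], [0, 0.0014, 0], [0, 0.0014, 0], [0, 0.0014, 0]], rotation=[[0, 0, 0], [0, 0, 0], [0, 0, 0], [0, 0, 0], [0, 0, 0], [0, 0, 0]])

```text
t: 23.8
tool_pos: [0.4861, 0.2327, 0.1437]
eef_rot: [-0.0, 0.701, 0.713, 0.0]
ft_force: [3.0, 1.0, -2.1]
opening: 0.0399
gripper_force: 39.7
```

Run:
```python
from h import *
for i in range(3):
    o=observe();print(o["t"],o["tool_pos"],o["ft_force"],o["moment"],o["gripper_force"]);get_image("top")
print(rotq(o).as_matrix().round(4))
T=get_image("top");S=get_image("scene")
for n,im,(x0,y0,x1,y1) in(("top",T,(275,140,405,280)),("scene",S,(90,180,255,330))):
    m=np.zeros(im.shape[:2],bool);m[y0:y1,x0:x1]=im[y0:y1,x0:x1].min(2)>165
    for a,c,r in blobs(m,30): print(n,a,c.round(1))
```

```text
23.8 [0.48610878 0.23270269 0.14367975] [ 2.95672969  0.98276288 -2.12346183] [ 0.05001636 -0.71285435 -0.06778131] 39.73640275653452
23.85 [0.48611614 0.2327101  0.14367928] [ 2.79368746 -0.11095107 -1.9584574 ] [ 0.02333601 -0.62653425 -0.02534919] 39.73533673910424
23.9 [0.48612098 0.23271547 0.14367913] [ 2.35169569  0.48903971 -1.60409761] [ 0.03767437 -0.64909482 -0.06230392] 39.734188572037965
[[-1.770e-02  9.998e-01  1.000e-04]
 [ 9.998e-01  1.770e-02  9.000e-04]
 [ 9.000e-04  1.000e-04 -1.000e+00]]
top 162.5 [336.5 259.8]
top 104.0 [388.3 240.9]
top 97.5 [318.2 163.4]
scene 113.5 [105.8 247.3]
scene 122.0 [225.3 240.2]
scene 84.5 [135.1 194.3]
```

move_arm(travel=[[0, 0.0008, 0], [0, 0.0012, 0], [0, 0.0012, 0], [0, 0.0012, 0], [0, 0.0012, 0], [0, 0.0012, 0], [0, 0.0012, 0], [0, 0.0012, 0]], rotation=[[0, 0, 0], [0, 0, 0], [0, 0, 0], [0, 0, 0], [0, 0, 0], [0, 0, 0], [0, 0, 0], [0, 0, 0]])

```text
t: 24.85
tool_pos: [0.4869, 0.2327, 0.1437]
eef_rot: [-0.0, 0.701, 0.713, 0.0]
ft_force: [0.2, 0.3, -2.1]
opening: 0.0395
gripper_force: 39.7
```

Run:
```python
from h import *
for i in range(3):
    o=observe();print(o["t"],o["tool_pos"],o["ft_force"],o["moment"]);get_image("top")
```

```text
24.85 [0.4868689  0.23268703 0.14366405] [ 0.24491773  0.27600779 -2.08476179] [-0.02868406 -0.0778754   0.04266043]
24.9 [0.48690354 0.23267314 0.14368673] [ 0.23799816 -0.03481427 -2.13704093] [-0.06550421 -0.05695762 -0.04667541]
24.95 [0.48688521 0.23269358 0.14368314] [-0.10694481 -0.27963401 -2.16628286] [-0.05906299 -0.08260945 -0.03929527]
```

Free of the walls, held upright; hand in.

```bash
python3 -c "
from bench import *
print(close_job())"
```

```text
the job is handed in; nothing more can be done
None
```

The job is handed in after 24.95 s of robot time: the driver was stood upright on the tray and let go, then regrasped from above and lowered into the slot, where it is held upright with its centre about 7 mm above the roof face, no side force beyond sensor noise, and the neighbours unmoved in the images; no verdict was returned.

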